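# Shut and padlock the slide archive case

## Task

Lock up the steel slide case: shut its lid, swing the open padlock's shackle round over the eye plate of the lid, and press the shackle down through the eye into the padlock until the latch inside clicks and it stays down by itself. Press gently, feeling for the click (10 to 20 N does it; over 32 N spoils the latch), and leave the cup, the bottle and the timer on the shelf where they stand.

Things in the scene. Friction and masses are not known exactly. Their poses are not given: they have to be found in the camera images.
- case: Grey painted steel case, 130 (x) x 210 (y) x 92 mm with the lid shut, bolted to the shelf, two slide boxes inside. Origin: centre of its underside; its own -x is the front, where the padlock sits, +y its left seen from the robot, z up. The lid's hinge axis runs along the case's y at x = +65 mm, z = 80 mm.
- lid: The lid, a shallow pan 130 x 210 x 12 mm, starts half open (0.5 to 1.0 rad). Origin on the hinge axis at mid width; its -x points along the lid to the front edge (130 mm), its z outward (outer face at z = 12 mm). Stiff hinge: it stays where it is left; 1 to 3 N at the front edge moves it. A steel eye plate 4 mm thick, 30 mm wide sticks out 32 mm forward from the lower front edge, left of the middle.
- lid_edge (a point): Middle of the lid's front upper edge (130 mm from the hinge axis, on the outer face). It moves with the lid; closed it is 92 mm above the shelf.
- eye (a point): Centre of the upper mouth of the 11.5 mm hole in the eye plate. It moves with the lid; with the lid shut it lies 84.5 mm above the shelf, right over the padlock's toe hole.
- lock: Body of the padlock, laminated steel, 26 (x) x 60 (y) x 50 mm, held in a cradle on the front of the case. Origin: centre of its underside, 30 mm above the shelf; axes as the case's. Its top, 80 mm above the shelf, has two holes: the shackle's heel leg stays in the one at y = -16 mm, the toe goes into the one at y = +16 mm.
- shackle: The padlock's U-shaped shackle of 9 mm round steel bar, legs 32 mm apart, opening downward, now raised. Origin: on the heel leg's axis, level with the toe's tip; its own y points from the heel leg to the toe leg. It turns freely about the vertical heel axis (starts swung 0.9 to 1.5 rad toward the robot); when its y is parallel to the case's y the toe stands over the shut lid's eye.
- toe (a point): Tip of the shackle's free leg (tapered toe, 9 mm bar). Raised it is 89 mm above the shelf, 4.5 mm above the shut eye plate. The latch is hidden and sits at a different depth in each lock: it clicks after 18 to 31 mm of downward travel (toe then 58 to 71 mm above the shelf), 1 to 4 mm before a hard stop.
- crown (a point): Top of the shackle's bow, midway between its legs, 51.5 mm above the toe's tip (raised: 140.5 mm above the shelf). The bow is a half ring, bar centre radius 16 mm, on straight legs; it can be pinched across the 9 mm bar or pressed from above. A spring of 2 to 7 N lifts the shackle fully up again unless it is latched; the latch resists with 10 to 18 N just before it clicks.
- cup: Bystander: white sample cup with a screw lid, 49 x 49 x 60 mm, loose, right of the case. Origin: centre of its underside.
- bottle: Bystander: dark stain bottle with a black cap, 44 x 44 x 94 mm, loose, right of the case. Origin: centre of its underside.
- timer: Bystander: small white lab timer, 58 x 64 x 21 mm, loose, right of the case. Origin: centre of its underside.

How it is judged:
On the way, in this order (a step that is already met when the one before it is completed fails the run):
1. the lid is shut (z of lid_edge in the frame of case below 0.095 m), for 0.2 s.
2. the shackle's toe stands over the eye (horizontal distance between toe and eye below 0.004 m), for 0.1 s.
At the end, for the whole second after the job is handed in: The lid is shut (front edge within 3 mm of fully down), and the shackle, let go, stays down by itself with its toe through the eye (within 4 mm of the eye's axis) and at least 5 mm below the padlock's top, at rest (z of lid_edge in the frame of case below 0.095 m and horizontal distance between toe and eye below 0.004 m and z of toe in the frame of lock below 0.045 m and linear speed of shackle below 0.01 m/s); the robot touches nothing.
It fails at once if the shackle is forced against the padlock or its latch with more than 32 N (contact force between lock and shackle above 32 N).
It fails at once if the shackle is forced against the lid's eye plate with more than 32 N (contact force between lid and shackle above 32 N).
It fails at once if the cup, the bottle or the timer is shifted by more than 20 mm (distance of any of cup, bottle, timer from where it was at the start of the episode above 0.02 m).
It also fails if it takes over 61 s, if anything falls off the work surface, if the arm or the gripper's body presses on something with over 40 N, if the wrist force passes 120 N, or if a joint passes its speed limit or range.

## Robot

A 6-joint arm with a two-finger parallel gripper is mounted at the origin on a cart in front of the work surface, level with it; the furniture and walls round the work are solid. World frame = base frame: x ahead of the robot, y to its left, z up, the work surface at z = 0. Lengths are in m, angles in rad, forces in N, time in s.
With the tool pointing down it reaches from about 0.35 to 0.775 m from the base axis. Payload 5.5 kg.
Tool frame: the origin (TCP) lies midway between the tips of the shut fingers; the grasp point (between the pads) lies 19 mm behind it; z points along the fingers, y is the direction in which the jaws open and shut (so a half turn about z gives the same grasp; the last joint's range is limited). The gripper opens to 85 mm and grips with 20 to 120 N. Pads are 22 mm wide; open, the fingers measure 114 mm over their backs; the gripper's body (76 mm by 85 mm) begins 54 mm behind the grasp point. The pads swing forward as they close: fully open they stand 13 mm farther back than shut.
Start: joints at [1.069, 0.313, 0.046, 1.304, 0, 1.431], TCP at [0.204, 0.538, 0.231] pointing down, gripper open.
Joint ranges: [-2.76, 2.76], [-0.86, 1.69], [-1.03, 1.26], [-2.2, 2.34], [-1.47, 1.5], [-3.14, 3.14]. Speed limits (rad/s): [2.57, 2.57, 3.14, 3.14, 3.14, 3.14].

## Interface

Orientations are given as a unit quaternion [w, x, y, z].
In Python, from workcell import env gives the robot as it stands.
- The arm moves only by the shell command python3 -m creep 'ROWS' [OPENING] [FORCE]. ROWS is JSON, a list of rows, each a list of 6 numbers: the shift along the tool's x, y, z in m, then the turn, a rotation vector about the tool's x, y, z in degrees. A call has exactly 8 rows; each row is the pose to reach, as a shift and turn from the pose commanded when the call began, along the tool's axes at that moment; what a row does not reach only later rows make up. A row lasts 1/10 s, in which the tool goes at most 50 mm and 8.59 degrees, less where a joint would pass 70% of its speed; a pose out of reach is approached as far as the arm can. A call with a gripper value outside its range is refused whole. OPENING is the finger opening in m, from 0 to 0.0854, set as the call begins (- or left out, the last holds). The fingers move at their own pace and stop on an object; FORCE is the grip in N (left out, the last holds). Time passes only in rows, so rows that repeat a pose let the fingers close, or fill a call up. It gives the time, the measured TCP pose, the force and the opening at its end, in the units of the state.
- env.get_state(): the state, without advancing time (a new reading comes with each control period).
- env.read_camera(name): name is "side" or "top" or "wrist"; returns (picture, depth): 400x640x3 uint8, blue, green, red; 400x640 float32, m along the optical axis (not along the pixel's ray), 0 where there is no reading.
- env.camera_params(name): a dict with "fx", "fy", "cx", "cy" (pixels), "position" and "orientation" of the camera in the world. Camera axes: x right, y up, looking along -z (the intrinsics and any distortion apply to the point x, -y, -z); pixel columns grow to the right and rows downward; lengths in m; the calibration is good to about 2 mm. A picture is of the moment at which its call begins: read the wrist's pose just before it. camera_params takes no time and is no camera call; for the wrist camera it gives the pose at the moment of the call.
- env.hand_in(): hands the job in, once; it reports no verdict.
The state is a dict: "clock": time; "joint_pos": joint angles; "qvel": joint speeds; "tau": joint torques, N m; "tcp_pos": TCP position; "orientation": TCP orientation; "wrist_force": force on the tool from outside, world axes, zero at the start; "ft_torque": the same for the moment, N m; "finger_gap": finger opening in m.
Only numpy, scipy, OpenCV 4.12 (cv2) and the standard library are available. Lean on these libraries where they do the work, as an engineer would, in place of code of your own. Each camera call takes 0.05 s, during which the arm holds its last target. There are 200 camera calls.

## Working session

There is one attempt and no reset: what is moved stays moved. The work goes in short steps, Python scripts to look and compute and a shell command to move; the robot and the scene stay as the last step left them, time stands still between calls to the robot, and variables do not carry over. Pictures are saved under pics/ and viewed, about 8 in all and at most 12, crops included, and the job is handed in when it is done.

```bash
ls; mkdir -p pics
cat > h.py <<'E'
import numpy as np, cv2, json
from workcell import env
from scipy.spatial.transform import Rotation as R
def rot(q): return R.from_quat([q[1],q[2],q[3],q[0]])
def ray(p,u,v):
    d=np.array([(u-p['cx'])/p['fx'],-(v-p['cy'])/p['fy'],-1.0])
    return np.array(p['position']),rot(p['orientation']).apply(d)
def onz(p,u,v,z):
    o,d=ray(p,u,v); return o+d*(z-o[2])/d[2]
def cloud(p,D):
    v,u=np.mgrid[0:D.shape[0],0:D.shape[1]]
    c=np.stack([(u-p['cx'])/p['fx']*D,-(v-p['cy'])/p['fy']*D,-D],-1)
    return rot(p['orientation']).apply(c.reshape(-1,3)).reshape(c.shape)+p['position']
def proj(p,X):
    c=rot(p['orientation']).inv().apply(np.array(X)-p['position'])
    return p['cx']-p['fx']*c[...,0]/c[...,2], p['cy']+p['fy']*c[...,1]/c[...,2]
E
python3 - <<'E'
from h import *
print(env.get_state())
for n in('top','side'):
    p=env.camera_params(n); print(n,p)
    im,D=env.read_camera(n); cv2.imwrite(f'pics/{n}0.png',im); np.savez(f'{n}0.npz',im=im,D=D)
E
```

```text
pics
{'clock': 0.0, 'joint_pos': array([1.06935592e+00, 3.13998429e-01, 4.49554681e-02, 1.30360015e+00,
       1.90303577e-05, 1.43124321e+00]), 'qvel': array([ 0.00104954, -0.00050972, -0.00065307, -0.00022189,  0.00032724,
       -0.00019635]), 'tau': array([-1.57173268e-03, -4.80640233e+01,  2.98524177e+01,  1.98527717e-02,
       -2.05604947e-04, -1.82309975e-06]), 'tcp_pos': array([0.20329804, 0.53730351, 0.23040039]), 'orientation': array([-2.99934544e-04,  1.79957826e-01,  9.83673893e-01, -8.73375126e-04]), 'wrist_force': array([ 0.26782028, -0.02941543,  0.09511062]), 'ft_torque': array([ 5.13822563e-03, -1.68964889e-02, -2.66813098e-05]), 'finger_gap': 0.08547578362591265}
top {'fx': 465.61358232428256, 'fy': 465.61358232428256, 'cx': 314.1618510069044, 'cy': 199.28507930753054, 'position': array([ 0.47076848, -0.12827958,  1.11066403]), 'orientation': array([-0.70382528, -0.01327071,  0.02348811,  0.70986067])}
side {'fx': 388.37221470415614, 'fy': 388.37221470415614, 'cx': 317.9067467946695, 'cy': 191.6178252241582, 'position': array([0.48643255, 0.60325573, 0.51285723]), 'orientation': array([-0.0200265 , -0.01844381,  0.5040844 ,  0.86322517])}
```

View pics/top0.png

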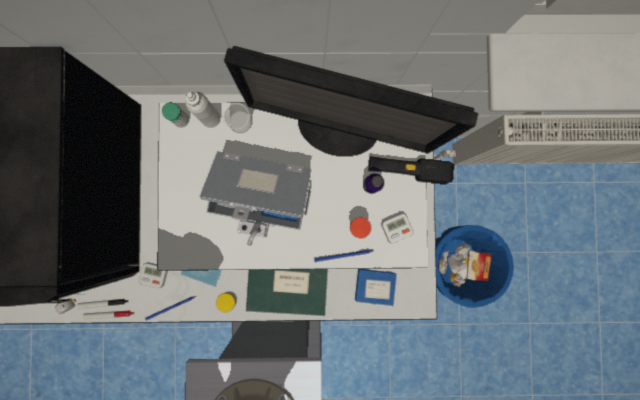

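View pics/side0.png

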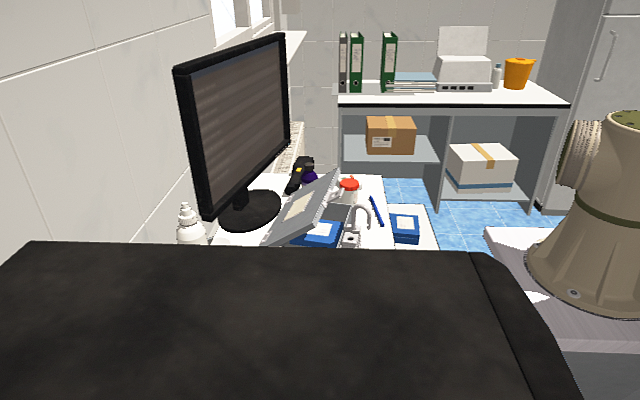

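Run:
```python
from h import *
p=env.camera_params('top'); z=np.load('top0.npz'); im,D=z['im'],z['D']
P=cloud(p,D)
for u,v in [(20,100),(100,150),(130,250),(60,280),(235,60),(350,90),(460,120),(340,135),(205,180),(310,155),(228,145),(253,228),(240,215),(300,220),(330,200),(190,220),(361,229),(374,183),(397,228)]:
    print(u,v,P[v,u].round(3))
c=cv2.resize(im[130:260,180:330],None,fx=5,fy=4.6,interpolation=cv2.INTER_CUBIC); cv2.imwrite('pics/c1.png',c)
p2=env.camera_params('side'); z=np.load('side0.npz'); c=cv2.resize(z['im'][160:260,250:400],None,fx=5,fy=5,interpolation=cv2.INTER_CUBIC); cv2.imwrite('pics/c2.png',c)
cv2.imwrite('pics/c12.png',cv2.resize(np.vstack([cv2.resize(cv2.imread('pics/c1.png'),(750,598)),c]),(550,800-200)))
P2=cloud(p2,z['D']); print('side'); 
for u,v in [(100,300),(400,300),(350,255),(230,100),(360,212)]: print(u,v,P2[v,u].round(3))
# box top-surface height extent
m=(P[...,0]>0)&(P[...,1]>.2)&(P[...,2]>.1)&(D>0); q=P[m]; print(np.percentile(q,[1,5,50,95,99],axis=0).round(3))
```

```text
20 100 [0.695 0.381 0.285]
100 150 [0.63  0.31  0.126]
130 250 [ 0.41   0.31  -0.048]
60 280 [0.366 0.35  0.199]
235 60 [ 0.727 -0.017  0.392]
350 90 [ 0.68  -0.197  0.389]
460 120 [ 0.631 -0.369  0.391]
340 135 [ 0.681 -0.207  0.012]
205 180 [ 0.577  0.116 -0.001]
310 155 [ 0.635 -0.136 -0.002]
228 145 [0.66  0.061 0.002]
253 228 [ 0.462 -0.008  0.083]
240 215 [0.492 0.031 0.007]
300 220 [ 0.479 -0.112  0.08 ]
330 200 [ 0.526 -0.182  0.003]
190 220 [ 0.482  0.151 -0.001]
361 229 [ 0.457 -0.249  0.062]
374 183 [ 0.559 -0.275  0.092]
397 228 [ 0.458 -0.339  0.015]
side
100 300 [0.675 0.385 0.287]
400 300 [0.436 0.375 0.286]
350 255 [0.475 0.321 0.287]
230 100 [ 0.703 -0.146  0.295]
360 212 [ 0.432 -0.206  0.   ]
[[0.341 0.211 0.106]
 [0.366 0.254 0.129]
 [0.623 0.324 0.285]
 [0.841 0.407 0.308]
 [0.842 0.438 0.35 ]]
```

View pics/c1.png

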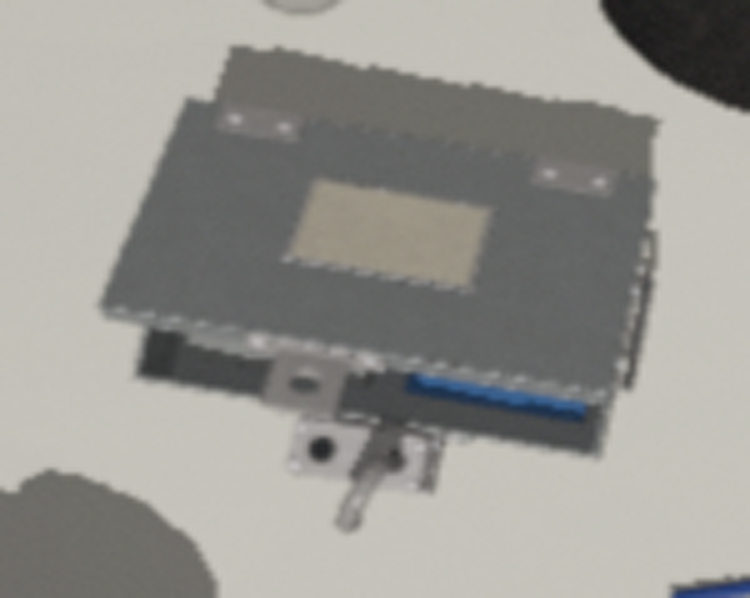

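```bash
cat >> h.py <<'E'
def go(xyz,yaw):
    """delta rows to TCP xyz, tool down with tool x pointing at world angle yaw (deg)"""
    s=env.get_state(); Rc=rot(s['orientation']); c,n=np.cos(np.radians(yaw)),np.sin(np.radians(yaw))
    Rt=R.from_matrix(np.array([[c,n,0],[n,-c,0],[0,0,-1]]))
    d=Rc.inv().apply(np.array(xyz)-s['tcp_pos']); r=(Rc.inv()*Rt).as_rotvec(degrees=True)
    print('t',round(s['clock'],2),'tcp',s['tcp_pos'].round(4),'yaw',np.degrees(np.arctan2(*Rc.apply([1,0,0])[[1,0]])).round(1),'F',s['wrist_force'].round(1),'gap',round(s['finger_gap'],4))
    print('rows: shift',d.round(4),'rot',r.round(1))
E
python3 - <<'E'
from h import *
p=env.camera_params('top')
w=lambda X,Y,z: onz(p,180+X/5,130+Y/4.6,z)
th,hh=w(321,449,.08),w(393,460,.08); a,b=w(138,377,.08),w(598,457,.08)
print(th,hh,np.linalg.norm(th-hh),a,b,np.linalg.norm(a-b))
for q in (th-hh,a-b): print('yaw',np.degrees(np.arctan2(-q[0],q[1])))
print('bow', w(346,523,.136),w(393,440,.136))
z=np.load('top0.npz');P=cloud(p,z['D'])
for X,Y in [(150,300),(550,370),(230,220),(560,240),(390,300)]:
    print(P[int(130+Y/4.6),int(180+X/5)].round(3))
go([.204,.538,.46],159); go([.46,.03,.36],180)
E
```

```text
[0.4630639  0.01142171 0.08      ] [ 0.45751308 -0.02026538  0.08      ] 0.03216960105161929 [0.49826649 0.09197319 0.08      ] [ 0.45812726 -0.11066493  0.08      ] 0.2065753281048322
yaw -9.93604697288623
yaw -11.204298486882326
bow [ 0.42995743 -0.00651957  0.136     ] [ 0.46728697 -0.02615874  0.136     ]
[0.531 0.07  0.162]
[ 0.499 -0.093  0.163]
[0.57  0.042 0.133]
[ 0.56  -0.096  0.116]
[ 0.531 -0.026  0.149]
t 0.1 tcp [0.2033 0.5374 0.2305] yaw 159.3 F [0.3 0.1 0.4] gap 0.0855
rows: shift [-0.0004  0.0005 -0.2295] rot [-0.1 -0.   0.3]
t 0.1 tcp [0.2033 0.5374 0.2305] yaw 159.3 F [0.3 0.1 0.4] gap 0.0855
rows: shift [-0.4196 -0.3839 -0.129 ] rot [ -0.1  -0.  -20.7]
```

```bash
python3 -m creep '[[0,0,-0.03,0,0,0],[0,0,-0.06,0,0,0],[0,0,-0.1,0,0,0],[0,0,-0.14,0,0,0],[0,0,-0.18,0,0,0],[0,0,-0.22,0,0,0],[0,0,-0.24,0,0,0],[0,0,-0.24,0,0,0]]' 0
```

```text
clock: 0.9
tcp_pos: [0.2039, 0.5383, 0.474]
orientation: [0.001, 0.18, 0.984, 0.002]
wrist_force: [-0.4, -0.5, -0.5]
finger_gap: 0.0
```

```bash
python3 -c "
from h import *
go([.53,.026,.36],169)"
```

```text
t 0.9 tcp [0.2039 0.5383 0.474 ] yaw 159.3 F [-0.4 -0.5 -0.5] gap 0.0
rows: shift [-0.4863 -0.3642  0.1126] rot [ 0.3  0.1 -9.7]
```

```bash
python3 -m creep '[[-0.03,-0.022,0,0,0,-1],[-0.065,-0.049,0,0,0,-2],[-0.10,-0.075,0,0,0,-3],[-0.135,-0.10,0,0,0,-4],[-0.17,-0.127,0,0,0,-5],[-0.205,-0.154,0,0,0,-6],[-0.24,-0.18,0,0,0,-8],[-0.275,-0.206,0.01,0,0,-9.7]]' && python3 -c "
from h import *
go([.53,.026,.22],169)"
```

```text
clock: 1.7
tcp_pos: [0.3884, 0.2462, 0.4608]
orientation: [0.0, 0.095, 0.995, 0.0]
wrist_force: [1.2, -0.1, 0.5]
finger_gap: 0.0001
t 1.7 tcp [0.3884 0.2462 0.4608] yaw 169.1 F [ 1.2 -0.1  0.5] gap 0.0001
rows: shift [-0.1807 -0.1894  0.2408] rot [0.  0.  0.1]
```

```bash
python3 -m creep '[[-0.03,-0.035,0.0,0,0,0],[-0.065,-0.07,0.02,0,0,0],[-0.1,-0.1,0.05,0,0,0],[-0.13,-0.13,0.09,0,0,0],[-0.155,-0.16,0.13,0,0,0],[-0.18,-0.188,0.17,0,0,0],[-0.18,-0.188,0.2,0,0,0],[-0.18,-0.188,0.2,0,0,0]]'
python3 - <<'E'
from h import *
im,D=env.read_camera('wrist'); cv2.imwrite('pics/w1.png',im)
go([.53,.026,.165],169);go([.51,.03,.125],169);go([.502,.032,.093],169)
E
```

```text
clock: 2.5
tcp_pos: [0.5246, 0.0272, 0.2529]
orientation: [-0.007, 0.098, 0.995, -0.0]
wrist_force: [-0.8, 0.7, -0.3]
finger_gap: -0.0002
t 2.55 tcp [0.5256 0.0281 0.2563] yaw 168.8 F [-0.7  0.7  0. ] gap -0.0
rows: shift [-0.0057 -0.0011  0.0913] rot [-0.  -0.6 -0.2]
t 2.55 tcp [0.5256 0.0281 0.2563] yaw 168.8 F [-0.7  0.7  0. ] gap -0.0
rows: shift [ 0.0143 -0.001   0.1315] rot [-0.  -0.6 -0.2]
t 2.55 tcp [0.5256 0.0281 0.2563] yaw 168.8 F [-0.7  0.7  0. ] gap -0.0
rows: shift [ 0.0223 -0.0006  0.1635] rot [-0.  -0.6 -0.2]
```

View pics/w1.png

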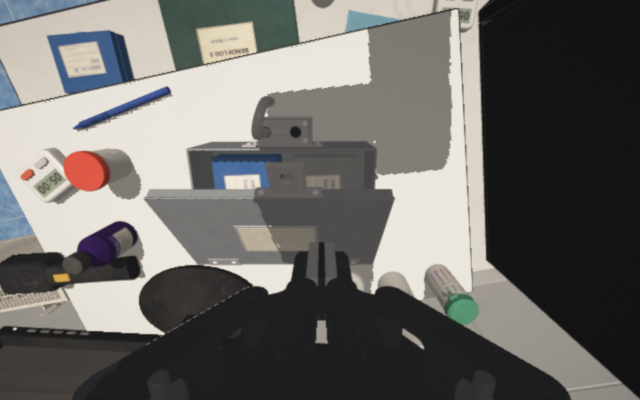

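```bash
python3 -m creep '[[-0.004,-0.001,0.04,0,-0.6,0],[-0.0055,-0.001,0.08,0,-0.6,0],[-0.003,-0.001,0.092,0,-0.6,0],[0.004,-0.001,0.106,0,-0.6,0],[0.01,-0.001,0.12,0,-0.6,0],[0.015,-0.001,0.134,0,-0.6,0],[0.019,-0.001,0.146,0,-0.6,0],[0.021,-0.001,0.155,0,-0.6,0]]'
python3 - <<'E'
from h import *
go([.502,.032,.092],169)
E
```

```text
clock: 3.35
tcp_pos: [0.5083, 0.0327, 0.1081]
orientation: [0.006, 0.095, 0.995, -0.0]
wrist_force: [0.6, -0.0, 0.8]
finger_gap: 0.0002
t 3.35 tcp [0.5083 0.0327 0.1081] yaw 169.0 F [ 0.6 -0.   0.8] gap 0.0002
rows: shift [ 0.0063 -0.0019  0.016 ] rot [0.  0.7 0. ]
```

```bash
python3 -m creep '[[0.001,0,0.001,0,0.3,0],[0.002,0,0.003,0,0.6,0],[0.002,0,0.005,0,0.6,0],[0.002,0,0.007,0,0.6,0],[0.002,0,0.008,0,0.6,0],[0.002,0,0.009,0,0.6,0],[0.002,0,0.01,0,0.6,0],[0.002,0,0.01,0,0.6,0]]'
python3 - <<'E'
from h import *
go([.502,.032,.092],169)
E
```

```text
clock: 4.15
tcp_pos: [0.5058, 0.0322, 0.0961]
orientation: [-0.0, 0.096, 0.995, -0.0]
wrist_force: [-0.3, -0.5, -0.8]
finger_gap: -0.0002
t 4.15 tcp [0.5058 0.0322 0.0961] yaw 169.0 F [-0.3 -0.5 -0.8] gap -0.0002
rows: shift [ 0.0037 -0.0009  0.0041] rot [-0. -0. -0.]
```

```bash
python3 -m creep '[[0,0,0.001,0,0,0],[0,0,0.002,0,0,0],[0,0,0.003,0,0,0],[0,0,0.004,0,0,0],[0,0,0.005,0,0,0],[0,0,0.0055,0,0,0],[0,0,0.006,0,0,0],[0,0,0.006,0,0,0]]'
python3 - <<'E'
from h import *
go([.502,.032,.092],169)
im,D=env.read_camera('wrist'); cv2.imwrite('pics/w2.png',im)
im,D=env.read_camera('top');p=env.camera_params('top');P=cloud(p,D)
for u,v in [(215,190),(220,200),(235,205),(285,205),(300,200)]: print(P[v,u].round(3))
E
```

```text
clock: 4.95
tcp_pos: [0.5058, 0.0322, 0.0919]
orientation: [0.0, 0.096, 0.995, -0.0]
wrist_force: [-5.2, 0.1, 13.5]
finger_gap: 0.0001
t 4.95 tcp [0.5058 0.0322 0.0919] yaw 169.0 F [-5.2  0.1 13.5] gap 0.0001
rows: shift [ 0.0037 -0.001  -0.0001] rot [-0.   0.1 -0. ]
[ 0.512 -0.018  0.554]
[ 0.502 -0.017  0.516]
[ 0.504 -0.004  0.31 ]
[ 0.512 -0.079  0.095]
[ 0.522 -0.112  0.093]
```

```bash
python3 -m creep '[[0,0,-0.02,0,0,0],[-0.005,0.01,-0.05,0,0,0],[-0.005,0.03,-0.09,0,0,0],[0,0.04,-0.13,0,0,0],[0,0.04,-0.16,0,0,0],[0,0.04,-0.165,0,0,0],[0,0.04,-0.165,0,0,0],[0,0.04,-0.165,0,0,0]]'
python3 - <<'E'
from h import *
p=env.camera_params('wrist'); im,D=env.read_camera('wrist'); np.savez('w3.npz',im=im,D=D,p=p)
q=env.camera_params('top'); im2,D2=env.read_camera('top'); np.savez('t3.npz',im=im2,D=D2)
print(p, env.get_state()['joint_pos'].round(2))
u,v=proj(p,np.array([.457,-.012,.09])); u,v=int(u),int(v); print(u,v)
c=cv2.resize(im[max(v-70,0):v+70,u-90:u+90],None,fx=4.2,fy=4.2,interpolation=cv2.INTER_CUBIC); cv2.imwrite('pics/w3c.png',c); print(max(v-70,0),u-90)
E
```

```text
clock: 5.85
tcp_pos: [0.513, 0.0714, 0.2539]
orientation: [-0.001, 0.096, 0.995, -0.0]
wrist_force: [-0.5, 0.8, 0.3]
finger_gap: 0.0003
{'fx': 287.278607950753, 'fy': 287.278607950753, 'cx': 321.09274770860566, 'cy': 200.2251949986887, 'position': array([0.43675894, 0.08649856, 0.39745232]), 'orientation': array([ 0.76251104, -0.12040765, -0.09872722,  0.62795848])} [-0.02  0.2  -0.05  1.32  0.    0.18]
233 145
75 143
```

View pics/w3c.png

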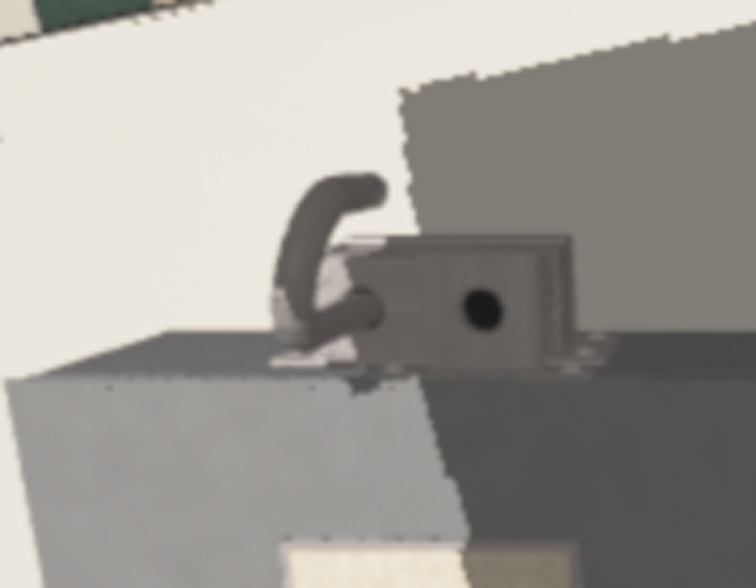

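Run:
```python
from h import *
p=np.load('w3.npz',allow_pickle=True)['p'].item()
w=lambda X,Y,z: onz(p,143+X/4.2,75+Y/4.2,z)
eye,heel,toe=w(483,310,.0845),w(370,308,.080),w(378,191,.091)
print('eye',eye,'heel',heel,'toe',toe,'crown',w(292,250,.138), np.linalg.norm((eye-heel)[:2]),np.linalg.norm((toe-heel)[:2]))
for a in(eye,toe): print(np.degrees(np.arctan2(*(a-heel)[[1,0]])))
H=heel; 
D=np.load('t3.npz')['D'];P=cloud(env.camera_params('top'),D); m=(abs(P[...,0]-.45)<.05)&(abs(P[...,1]+.015)<.05)&(P[...,2]>.12)&(P[...,2]<.15); print(P[m].round(3))
print('lidz',np.median(P[(P[...,0]>.5)&(P[...,0]<.58)&(abs(P[...,1]+.03)<.05)&(P[...,2]<.2)][:,2]))
```

```text
eye [0.46552549 0.01107946 0.0845    ] heel [ 0.45977341 -0.01885504  0.08      ] toe [ 0.43194365 -0.00512746  0.091     ] crown [ 0.44074667 -0.0122505   0.138     ] 0.03048213954872618 0.03103130076258406
79.12286798386396
153.74427229973915
[[ 0.46  -0.018  0.128]
 [ 0.46  -0.02   0.13 ]
 [ 0.46  -0.022  0.126]
 [ 0.46  -0.023  0.121]
 [ 0.458 -0.016  0.134]
 [ 0.458 -0.018  0.131]
 [ 0.458 -0.02   0.134]
 [ 0.458 -0.022  0.13 ]
 [ 0.458 -0.024  0.125]
 [ 0.456 -0.014  0.133]
 [ 0.456 -0.016  0.132]
 [ 0.456 -0.019  0.136]
 [ 0.456 -0.023  0.134]
 [ 0.456 -0.024  0.125]
 [ 0.454 -0.015  0.138]
 [ 0.454 -0.017  0.137]
 [ 0.454 -0.019  0.137]
 [ 0.454 -0.02   0.132]
 [ 0.454 -0.022  0.132]
 [ 0.452 -0.013  0.138]
 [ 0.452 -0.014  0.135]
 [ 0.452 -0.017  0.138]
 [ 0.452 -0.019  0.138]
 [ 0.452 -0.02   0.133]
 [ 0.45  -0.013  0.142]
 [ 0.45  -0.015  0.143]
 [ 0.45  -0.017  0.139]
 [ 0.45  -0.019  0.139]
 [ 0.45  -0.02   0.134]
 [ 0.448 -0.011  0.14 ]
 [ 0.448 -0.013  0.142]
 [ 0.448 -0.015  0.14 ]
 [ 0.448 -0.017  0.141]
 [ 0.448 -0.019  0.139]
 [ 0.446 -0.009  0.14 ]
 [ 0.446 -0.011
[... 390 characters left out ...]
 ]
 [ 0.44  -0.013  0.138]
 [ 0.44  -0.015  0.137]
 [ 0.438 -0.004  0.135]
 [ 0.438 -0.007  0.139]
 [ 0.438 -0.008  0.137]
 [ 0.438 -0.011  0.139]
 [ 0.438 -0.013  0.139]
 [ 0.436 -0.006  0.139]
 [ 0.436 -0.009  0.141]
 [ 0.436 -0.011  0.139]
 [ 0.436 -0.012  0.137]
 [ 0.433 -0.004  0.133]
 [ 0.434 -0.006  0.137]
 [ 0.434 -0.008  0.137]
 [ 0.434 -0.011  0.139]
 [ 0.431 -0.001  0.13 ]
 [ 0.431 -0.004  0.134]
 [ 0.431 -0.006  0.137]
 [ 0.431 -0.008  0.136]
 [ 0.431 -0.01   0.132]
 [ 0.429 -0.001  0.128]
 [ 0.429 -0.003  0.131]
 [ 0.429 -0.006  0.134]
 [ 0.429 -0.008  0.136]
 [ 0.429 -0.009  0.122]
 [ 0.427 -0.003  0.124]
 [ 0.427 -0.005  0.129]
 [ 0.427 -0.007  0.125]]
lidz 0.09297012053339504
```

```bash
python3 -c "
from h import *
go([.4446,-.0125,.19],153.5)"
```

```text
t 5.95 tcp [0.5126 0.0713 0.2535] yaw 169.0 F [-0.   0.2  0. ] gap 0.0001
rows: shift [ 0.0505 -0.0953  0.0637] rot [-0.1 -0.2 15.5]
```

```bash
python3 -m creep '[[0.01,-0.02,0,0,0,4],[0.02,-0.04,0.01,0,0,8],[0.03,-0.06,0.02,0,0,12],[0.04,-0.08,0.035,-0.1,-0.2,15.5],[0.0505,-0.0953,0.05,-0.1,-0.2,15.5],[0.0505,-0.0953,0.06,-0.1,-0.2,15.5],[0.0505,-0.0953,0.0637,-0.1,-0.2,15.5],[0.0505,-0.0953,0.0637,-0.1,-0.2,15.5]]' 0.03 20 && python3 -c "
from h import *
go([.4446,-.0125,.124],153.5)"
```

```text
clock: 6.75
tcp_pos: [0.4458, -0.012, 0.1908]
orientation: [0.001, 0.229, 0.973, 0.001]
wrist_force: [-0.1, -0.4, 0.2]
finger_gap: 0.0298
t 6.75 tcp [ 0.4458 -0.012   0.1908] yaw 153.5 F [-0.1 -0.4  0.2] gap 0.0298
rows: shift [ 0.001  -0.0011  0.0668] rot [ 0.1  0.1 -0. ]
```

```bash
python3 -m creep '[[0.0005,-0.0005,0.02,0,0,0],[0.001,-0.0005,0.04,0,0,0],[0.001,-0.0005,0.055,0,0,0],[0.001,-0.0005,0.063,0,0,0],[0.001,-0.0005,0.067,0,0,0],[0.001,-0.0005,0.067,0,0,0],[0.001,-0.0005,0.067,0,0,0],[0.001,-0.0005,0.067,0,0,0]]' && python3 -c "
from h import *
go([.4446,-.0125,.124],153.5)
im,D=env.read_camera('wrist');cv2.imwrite('pics/w4.png',cv2.resize(im[60:340,180:460],None,fx=2,fy=2))
"
```

```text
clock: 7.55
tcp_pos: [0.4456, -0.0124, 0.1253]
orientation: [0.003, 0.229, 0.973, 0.001]
wrist_force: [0.7, -0.3, 0.7]
finger_gap: 0.03
t 7.55 tcp [ 0.4456 -0.0124  0.1253] yaw 153.5 F [ 0.7 -0.3  0.7] gap 0.03
rows: shift [ 0.0008 -0.0005  0.0013] rot [ 0.2  0.3 -0. ]
```

View pics/w4.png

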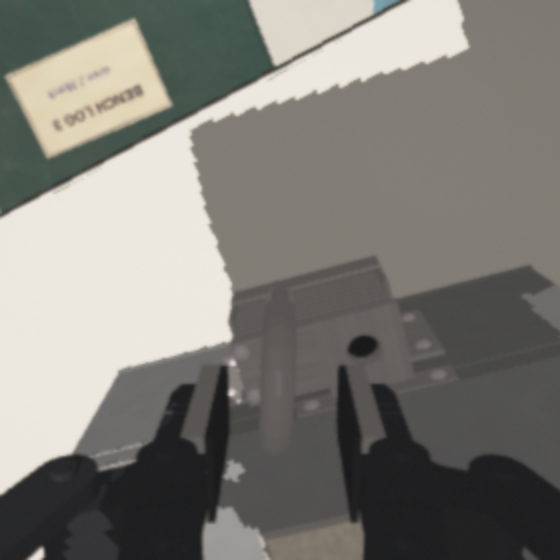

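```bash
python3 -m creep '[[0.0008,-0.0005,0.001,0,0,0],[0.0006,0.0017,0.001,0,0,8],[0.0002,0.0039,0.001,0,0,16],[-0.0006,0.006,0.001,0,0,24],[-0.0016,0.008,0.001,0,0,32],[-0.0029,0.0098,0.001,0,0,40],[-0.0045,0.0114,0.001,0,0,48],[-0.0063,0.0128,0.001,0,0,56]]' 0.014 20 && python3 -c "
from h import *
a=np.radians(78.7)
go([.459+.016*np.cos(a),-.0195+.016*np.sin(a),.124],78.7)"
```

```text
clock: 8.4
tcp_pos: [0.4561, -0.0039, 0.1237]
orientation: [0.001, 0.662, 0.75, 0.001]
wrist_force: [-1.6, 0.1, 0.1]
finger_gap: 0.0142
t 8.4 tcp [ 0.4561 -0.0039  0.1237] yaw 97.1 F [-1.6  0.1  0.1] gap 0.0142
rows: shift [-0.0007  0.006  -0.0002] rot [ 0.2 -0.  18.4]
```

```bash
python3 -m creep '[[0,0.002,0,0,0,6],[-0.0004,0.004,0,0,0,12],[-0.0007,0.0058,0,0.2,0,18.4],[-0.0007,0.0058,0,0.2,0,18.4],[-0.0007,0.0058,0,0.2,0,18.4],[-0.0007,0.0058,0,0.2,0,18.4],[-0.0007,0.0058,0,0.2,0,18.4],[-0.0007,0.0058,0,0.2,0,18.4]]' 0.0098 20
python3 - <<'E'
from h import *
a=np.radians(78.7)
go([.459+.016*np.cos(a),-.0195+.016*np.sin(a),.124],78.7)
E
```

```text
clock: 9.2
tcp_pos: [0.4619, -0.0036, 0.1236]
orientation: [-0.0, 0.771, 0.637, 0.0]
wrist_force: [-1.3, -0.2, 0.6]
finger_gap: 0.0099
t 9.2 tcp [ 0.4619 -0.0036  0.1236] yaw 79.1 F [-1.3 -0.2  0.6] gap 0.0099
rows: shift [-0.0002  0.0003 -0.0004] rot [ 0.  -0.   0.4]
```

```bash
python3 -m creep '[[0,0,0,0,0,0],[0,0,0,0,0,0],[0,0,-0.005,0,0,0],[0,0,-0.03,0,0,0],[0,0,-0.06,0,0,0],[0,0,-0.085,0,0,0],[0,0,-0.09,0,0,0],[0,0,-0.09,0,0,0]]' 0.03
python3 - <<'E'
from h import *
p=env.camera_params('wrist'); im,D=env.read_camera('wrist'); np.savez('w5.npz',im=im,D=D,p=p)
u,v=proj(p,np.array([.462,-.0035,.1])); u,v=int(u),int(v)
x0,y0=max(u-80,0),max(v-70,0); print(u,v,x0,y0)
cv2.imwrite('pics/w5.png',cv2.resize(im[y0:v+70,x0:u+80],None,fx=4,fy=4,interpolation=cv2.INTER_CUBIC))
go([.4622,-.0038,.15],78.7)
E
```

```text
clock: 10.0
tcp_pos: [0.4628, -0.0038, 0.2146]
orientation: [0.001, 0.771, 0.637, 0.001]
wrist_force: [-0.9, 0.9, -0.4]
finger_gap: 0.0298
318 195 238 125
t 10.05 tcp [ 0.4621 -0.0037  0.2134] yaw 79.1 F [ 0.1 -0.1 -0.7] gap 0.0299
rows: shift [-0.0001  0.0001  0.0634] rot [ 0.  -0.   0.4]
```

View pics/w5.png

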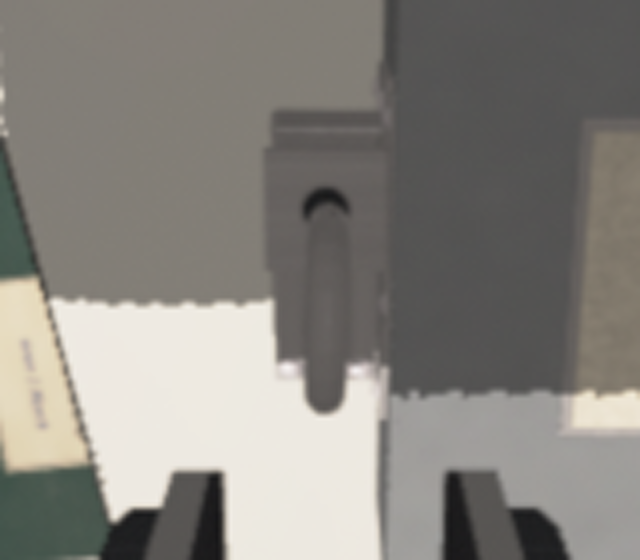

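```bash
python3 -m creep '[[0,0,0,0,0,0],[0,0,0,0,0,0],[0,0,0,0,0,0.4],[0,0,0.02,0,0,0.4],[0,0,0.04,0,0,0.4],[0,0,0.055,0,0,0.4],[0,0,0.064,0,0,0.4],[0,0,0.066,0,0,0.4]]' 0 20 && python3 -m creep '[[0,0,0.001,0,0,0],[0,0,0.002,0,0,0],[0,0,0.004,0,0,0],[0,0,0.006,0,0,0],[0,0,0.008,0,0,0],[0,0,0.01,0,0,0],[0,0,0.011,0,0,0],[0,0,0.012,0,0,0]]'; python3 -c "
from h import *
go([.4622,-.0038,.15],78.7)"
```

```text
clock: 10.85
tcp_pos: [0.4612, -0.0035, 0.1464]
orientation: [-0.001, 0.774, 0.634, -0.0]
wrist_force: [0.1, -0.2, -0.2]
finger_gap: -0.0
clock: 11.65
tcp_pos: [0.4624, -0.0037, 0.1359]
orientation: [0.0, 0.773, 0.634, 0.001]
wrist_force: [-0.1, -0.1, 3.0]
finger_gap: 0.0
t 11.65 tcp [ 0.4624 -0.0037  0.1359] yaw 78.7 F [-0.1 -0.1  3. ] gap 0.0
rows: shift [-0.0001 -0.0001 -0.0141] rot [ 0.1 -0.  -0. ]
```

```bash
python3 -m creep '[[0,0,0.0005,0,0,0],[0,0,0.001,0,0,0],[0,0,0.0015,0,0,0],[0,0,0.002,0,0,0],[0,0,0.0025,0,0,0],[0,0,0.003,0,0,0],[0,0,0.0035,0,0,0],[0,0,0.004,0,0,0]]' && python3 -m creep '[[0,0,0.0005,0,0,0],[0,0,0.001,0,0,0],[0,0,0.0015,0,0,0],[0,0,0.002,0,0,0],[0,0,0.0025,0,0,0],[0,0,0.003,0,0,0],[0,0,0.0035,0,0,0],[0,0,0.004,0,0,0]]'
```

```text
clock: 12.45
tcp_pos: [0.4622, -0.0037, 0.1317]
orientation: [-0.0, 0.773, 0.634, 0.0]
wrist_force: [0.4, 0.3, 4.4]
finger_gap: 0.0001
clock: 13.25
tcp_pos: [0.4622, -0.0036, 0.1277]
orientation: [-0.0, 0.773, 0.634, 0.0]
wrist_force: [0.9, 0.3, 4.9]
finger_gap: 0.0002
```

```bash
python3 -m creep '[[0,0,0.0005,0,0,0],[0,0,0.001,0,0,0],[0,0,0.0015,0,0,0],[0,0,0.002,0,0,0],[0,0,0.0025,0,0,0],[0,0,0.003,0,0,0],[0,0,0.0035,0,0,0],[0,0,0.004,0,0,0]]' && python3 -m creep '[[0,0,0.0002,0,0,0],[0,0,0.0004,0,0,0],[0,0,0.0006,0,0,0],[0,0,0.0008,0,0,0],[0,0,0.001,0,0,0],[0,0,0.0012,0,0,0],[0,0,0.0014,0,0,0],[0,0,0.0016,0,0,0]]'
```

```text
clock: 14.05
tcp_pos: [0.4621, -0.0036, 0.1236]
orientation: [-0.0, 0.773, 0.634, 0.0]
wrist_force: [1.3, 0.9, 4.6]
finger_gap: 0.0001
clock: 14.85
tcp_pos: [0.4621, -0.0036, 0.1221]
orientation: [-0.0, 0.773, 0.634, 0.0]
wrist_force: [0.4, 0.1, 5.6]
finger_gap: 0.0001
```

```bash
python3 -m creep '[[0,0,0.0002,0,0,0],[0,0,0.0004,0,0,0],[0,0,0.0006,0,0,0],[0,0,0.0008,0,0,0],[0,0,0.001,0,0,0],[0,0,0.0012,0,0,0],[0,0,0.0014,0,0,0],[0,0,0.0016,0,0,0]]' && python3 -m creep '[[0,0,0.0002,0,0,0],[0,0,0.0004,0,0,0],[0,0,0.0006,0,0,0],[0,0,0.0008,0,0,0],[0,0,0.001,0,0,0],[0,0,0.0012,0,0,0],[0,0,0.0014,0,0,0],[0,0,0.0014,0,0,0]]'
```

```text
clock: 15.65
tcp_pos: [0.4621, -0.0036, 0.1205]
orientation: [-0.0, 0.773, 0.634, 0.0]
wrist_force: [1.5, 0.2, 5.7]
finger_gap: -0.0002
clock: 16.45
tcp_pos: [0.4621, -0.0037, 0.1192]
orientation: [-0.0, 0.773, 0.634, 0.0]
wrist_force: [0.8, 0.0, 5.2]
finger_gap: -0.0001
```

```bash
python3 -m creep '[[0,0,0.0002,0,0,0],[0,0,0.0004,0,0,0],[0,0,0.0006,0,0,0],[0,0,0.0008,0,0,0],[0,0,0.001,0,0,0],[0,0,0.0012,0,0,0],[0,0,0.0014,0,0,0],[0,0,0.0014,0,0,0]]'; python3 -c "
from h import *
go([.4622,-.0038,.11],78.7)"
```

```text
clock: 17.25
tcp_pos: [0.4622, -0.0037, 0.118]
orientation: [0.0, 0.773, 0.634, 0.001]
wrist_force: [0.1, 0.7, 7.8]
finger_gap: 0.0002
t 17.25 tcp [ 0.4622 -0.0037  0.118 ] yaw 78.7 F [0.1 0.7 7.8] gap 0.0002
rows: shift [-0.0001  0.0001  0.008 ] rot [ 0. -0. -0.]
```

```bash
python3 -m creep '[[0,0,0.0002,0,0,0],[0,0,0.0004,0,0,0],[0,0,0.0005,0,0,0],[0,0,0.0006,0,0,0],[0,0,0.0007,0,0,0],[0,0,0.0008,0,0,0],[0,0,0.0008,0,0,0],[0,0,0.0008,0,0,0]]'
```

```text
clock: 18.05
tcp_pos: [0.4622, -0.0036, 0.1173]
orientation: [0.0, 0.773, 0.634, 0.001]
wrist_force: [0.0, 0.5, 7.6]
finger_gap: 0.0001
```

```bash
python3 -m creep '[[0,0,0.0002,0,0,0],[0,0,0.0004,0,0,0],[0,0,0.0005,0,0,0],[0,0,0.0006,0,0,0],[0,0,0.0007,0,0,0],[0,0,0.0008,0,0,0],[0,0,0.0008,0,0,0],[0,0,0.0008,0,0,0]]'
```

```text
clock: 18.85
tcp_pos: [0.4622, -0.0036, 0.1167]
orientation: [0.0, 0.773, 0.634, 0.001]
wrist_force: [-1.8, 0.8, 10.2]
finger_gap: 0.0
```

```bash
python3 -m creep '[[0,0,0.0002,0,0,0],[0,0,0.0004,0,0,0],[0,0,0.0005,0,0,0],[0,0,0.0006,0,0,0],[0,0,0.0007,0,0,0],[0,0,0.0008,0,0,0],[0,0,0.0008,0,0,0],[0,0,0.0008,0,0,0]]'
```

```text
clock: 19.65
tcp_pos: [0.4622, -0.0036, 0.116]
orientation: [0.0, 0.773, 0.634, 0.001]
wrist_force: [-0.5, 0.2, 11.5]
finger_gap: 0.0003
```

```bash
python3 -m creep '[[0,0,0.0002,0,0,0],[0,0,0.0004,0,0,0],[0,0,0.0005,0,0,0],[0,0,0.0006,0,0,0],[0,0,0.0007,0,0,0],[0,0,0.0008,0,0,0],[0,0,0.0008,0,0,0],[0,0,0.0008,0,0,0]]'
```

```text
clock: 20.45
tcp_pos: [0.4623, -0.0037, 0.1155]
orientation: [0.0, 0.773, 0.634, 0.001]
wrist_force: [-1.5, 0.4, 14.0]
finger_gap: -0.0
```

```bash
python3 -m creep '[[0,0,0.0002,0,0,0],[0,0,0.0004,0,0,0],[0,0,0.0005,0,0,0],[0,0,0.0006,0,0,0],[0,0,0.0006,0,0,0],[0,0,0.0006,0,0,0],[0,0,0.0006,0,0,0],[0,0,0.0006,0,0,0]]'
```

```text
clock: 21.25
tcp_pos: [0.4624, -0.0037, 0.1149]
orientation: [0.0, 0.773, 0.634, 0.001]
wrist_force: [-2.0, -0.1, 13.3]
finger_gap: 0.0001
```

```bash
python3 -m creep '[[0,0,0.0002,0,0,0],[0,0,0.0004,0,0,0],[0,0,0.0005,0,0,0],[0,0,0.0006,0,0,0],[0,0,0.0006,0,0,0],[0,0,0.0006,0,0,0],[0,0,0.0006,0,0,0],[0,0,0.0006,0,0,0]]'
```

```text
clock: 22.05
tcp_pos: [0.4624, -0.0037, 0.1145]
orientation: [0.0, 0.773, 0.634, 0.001]
wrist_force: [-2.2, 1.9, 14.5]
finger_gap: -0.0001
```

```bash
python3 -m creep '[[0,0,0.0002,0,0,0],[0,0,0.0004,0,0,0],[0,0,0.0005,0,0,0],[0,0,0.0006,0,0,0],[0,0,0.0006,0,0,0],[0,0,0.0006,0,0,0],[0,0,0.0006,0,0,0],[0,0,0.0006,0,0,0]]'
```

```text
clock: 22.85
tcp_pos: [0.4625, -0.0037, 0.1139]
orientation: [0.0, 0.773, 0.634, 0.001]
wrist_force: [-1.9, 0.5, 14.4]
finger_gap: -0.0
```

```bash
python3 -m creep '[[0,0,0.0002,0,0,0],[0,0,0.0004,0,0,0],[0,0,0.0005,0,0,0],[0,0,0.0006,0,0,0],[0,0,0.0006,0,0,0],[0,0,0.0006,0,0,0],[0,0,0.0006,0,0,0],[0,0,0.0006,0,0,0]]'
```

```text
clock: 23.65
tcp_pos: [0.4624, -0.0039, 0.1123]
orientation: [0.0, 0.773, 0.634, 0.0]
wrist_force: [-0.1, 0.0, 6.2]
finger_gap: 0.0002
```

```bash
python3 -m creep '[[0,0,0.0002,0,0,0],[0,0,0.0004,0,0,0],[0,0,0.0004,0,0,0],[0,0,0.0004,0,0,0],[0,0,0.0004,0,0,0],[0,0,0.0004,0,0,0],[0,0,0.0004,0,0,0],[0,0,0.0004,0,0,0]]' && python3 -m creep '[[0,0,-0.001,0,0,0],[0,0,-0.005,0,0,0],[0,0,-0.015,0,0,0],[0,0,-0.03,0,0,0],[0,0,-0.06,0,0,0],[0,0,-0.09,0,0,0],[0,0,-0.11,0,0,0],[0,0,-0.11,0,0,0]]'
python3 - <<'E'
from h import *
p=env.camera_params('wrist'); im,D=env.read_camera('wrist'); P=cloud(p,D)
H=np.array([.462,-.0035]); ax=np.array([np.cos(np.radians(78.7)),np.sin(np.radians(78.7))])
d=P[...,:2]-H; m=(abs(d@ax)<.008)&(abs(d@[-ax[1],ax[0]])<.004)&(P[...,2]<.16)&(D>0)
print('crown z pcts (down: ~.112, up: .1405)',np.percentile(P[m][:,2],[5,50,95]).round(4))
m=(P[...,0]>.5)&(P[...,0]<.58)&(abs(P[...,1]+.03)<.05)&(P[...,2]<.2)&(D>0); print('lid z',np.median(P[m][:,2]).round(4))
u,v=proj(p,np.array([.462,-.0035,.1])); u,v=int(u),int(v)
cv2.imwrite('pics/w6.png',cv2.resize(im[max(v-70,0):v+70,max(u-80,0):u+80],None,fx=4,fy=4,interpolation=cv2.INTER_CUBIC))
im,D=env.read_camera('top'); P=cloud(env.camera_params('top'),D)
for a,b in [(361,229),(374,183),(397,228)]: print(P[b,a].round(3))
print(env.get_state()['clock'],env.get_state()['wrist_force'])
E
```

```text
clock: 24.45
tcp_pos: [0.4624, -0.0039, 0.1119]
orientation: [0.0, 0.773, 0.634, 0.0]
wrist_force: [0.3, -1.1, 6.4]
finger_gap: 0.0002
clock: 25.25
tcp_pos: [0.4633, -0.0039, 0.2246]
orientation: [0.002, 0.773, 0.634, 0.002]
wrist_force: [0.9, -0.2, -0.1]
finger_gap: -0.0001
crown z pcts (down: ~.112, up: .1405) [0.0853 0.1124 0.1141]
lid z 0.0935
[ 0.457 -0.248  0.063]
[ 0.558 -0.275  0.096]
[ 0.458 -0.339  0.016]
25.35 [ 0.59409938 -0.78269263 -1.03829125]
```

View pics/w6.png

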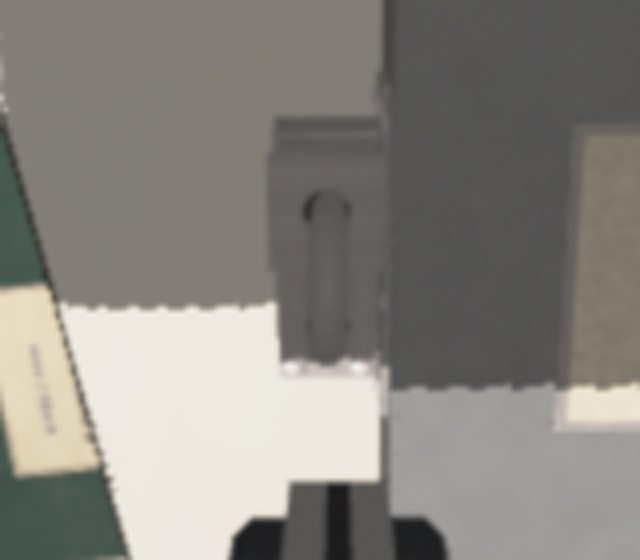

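The shackle stays down with its toe in the eye hole (326,205), the lid is shut, and the bystanders have not moved. I'm handing in.

```bash
python3 -c "
from h import *
print(env.hand_in())"
```

```text
the job is handed in; nothing more can be done
None
```

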